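# Knock a stuck oat cake out of its mould

### The arm

A 6-joint arm with a two-finger parallel gripper is mounted at the origin on the work surface. World frame = base frame: x ahead of the robot, y to its left, z up, the work surface at z = 0. Lengths are in m, angles in rad, forces in N, time in s.
With the tool pointing down it reaches from about 0.275 to 0.85 m from the base axis. Payload 5.2 kg.
Tool frame: the origin (TCP) lies on the centre line of the jaws, within the pads' length; the fingertips stand 25 mm ahead of it and the grasp point (between the pads) lies 6 mm ahead of it (ctrl.tcp_to_tips is the distance from the TCP to the fingertips, in m); z points along the fingers, x is the direction in which the jaws open and shut, and the axes are right-handed (so a half turn about z gives the same grasp; the last joint's range is limited). The gripper opens to 85 mm and grips with 20 to 120 N. Pads are 22 mm wide; open, the fingers measure 114 mm over their backs; the gripper's body (76 mm by 85 mm) begins 54 mm behind the grasp point. The pads swing forward as they close: fully open they stand 13 mm farther back than shut.
Start: joints at [1.145, 0.259, 1.535, -0, 1.348, -0.203], TCP at [0.122, 0.536, 0.256] pointing down, gripper open.
Joint ranges: [-3.14, 3.14], [-0.91, 2.08], [0.19, 2.58], [-1.22, 4.36], [0.22, 2.71], [-3.12, 3.12]. Speed limits (rad/s): [2.57, 2.57, 3.14, 3.14, 3.14, 3.14].

### API

Orientations are given as a unit quaternion [w, x, y, z].
In Python, from bench import ctrl, imaging gives the robot as it stands. The module is installed in compiled form; this text tells all that it offers.
- The arm moves only by the tool carry_out, never from a script. Its argument "moves" is a list of rows, each a list of 6 numbers: the shift along the tool's x, y, z as a fraction of full scale, then the turn, a rotation vector about the tool's x, y, z as a fraction of full scale. In form: [[x, y, z, ax, ay, az], ...]. A call has 1 to 20 rows; each row shifts and turns the commanded pose from where the row before left it, along the tool's axes as they then stand; what a row does not reach is not made up. Full scale, the value 1, is 0.04 m for a shift and 180 degrees for a turn. A row lasts 1/10 s, in which the tool goes at most 50 mm and 8.59 degrees, less where a joint would pass 70% of its speed; a pose out of reach is approached as far as the arm can. A call with a number of a shift or a turn outside -1 to 1 is refused whole. A call with a gripper value outside its range is refused whole. "jaw" is the closure, from -1 (fully open) to 1 (shut), set as the call begins (left out, the last holds). The fingers move at their own pace and stop on an object; the grip force is fixed at half the most. Time passes only in rows, so rows that do not move let the fingers close. It gives the time, the measured TCP pose, the force and the opening at its end, in the units of the state.
- ctrl.read_state(): the state, without advancing time (a new reading comes with each control period).
- imaging.capture(name): name is "scene" or "side" or "wrist"; returns (picture, depth): 400x640x3 uint8, red, green, blue; 400x640 float32, m along the optical axis (not along the pixel's ray), 0 where there is no reading.
- imaging.get_calibration(name): a dict with "intrinsics" (3x3 intrinsics, pixels), "extrinsics" (4x4, takes a point from camera to world coordinates); the wrist camera has in their place "T_tool_cam" (4x4, takes a point from camera to tool coordinates, whose origin is the TCP and whose axes are the tool frame's). Camera axes: x right, y down, z forward; pixel columns grow to the right and rows downward; lengths in m; the calibration is good to about 2 mm. The wrist camera is an equidistant fisheye: a pixel r from the principal point sees the ray r / f radians off the axis. A picture is of the moment at which its call begins: read the wrist's pose just before it. get_calibration takes no time and is no camera call.
- ctrl.hand_in(): hands the job in, once; it reports no verdict.
The state is a dict: "t": time; "joint_pos": joint angles; "qd": joint speeds; "effort": joint torques, N m; "eef_pos": TCP position; "tool_rot": TCP orientation; "wrist_force": force on the tool from outside, world axes, zero at the start; "wrist_torque": the same for the moment, N m; "finger_gap": finger opening in m.
Only numpy, scipy, OpenCV 4.12 (cv2) and the standard library are available. Lean on these libraries where they do the work, as an engineer would, in place of code of your own. Each camera call takes 0.05 s, during which the arm holds its last target. There are 200 camera calls.

### The job

One oat cake is still stuck in a pocket of the aluminium mould. Bring the knockout rod under that pocket and push it up through the hole in the pocket's floor, feeling for the hole gently instead of forcing the rod against the mould, until the cake stands out of its pocket; then take the cake and set it right way up on the free part of the cooling rack. Leave the finished cakes and the jars where they are.

Things in the scene. Friction and masses are not known exactly. Their poses are not given: they have to be found in the camera images.
- mould: Aluminium mould, 90 (x) x 216 (y) x 40 mm, on a stand open to the robot; place and yaw vary. Origin: centre of its underside, 85 mm above the worktop; z up. Three round pockets, 48 mm wide, 32 deep, at x = 0, y = -66, 0, +66 mm; each floor is 8 mm thick (pocket floor at z = 8 mm) with a 13 mm round hole in its centre.
- cake: Stuck oat cake: firm brown disc, 46 mm wide, 30 tall, 60 g. Origin: centre of its underside, z up. On the floor of one of the pockets (which one varies; the others hold crumbs), top 2 mm below the mould's top. Four sprung ribs in the wall pinch it: 6 to 11 N push it up, up to 22 mm of rise it stays where pushed; a grip on its sides then pulls it out upwards with the same force.
- handle_top (a point): Centre of the top of the ejector's handle: black upright post, 18 x 18 mm, in front of the mould (mould x = -85 mm), sides parallel to the mould's axes, upper 50 mm free to grasp, top 110 mm above the worktop at rest. It slides along the mould's y (90 mm either side of the middle, about 1 N) and up (46 mm to a stop, about 4 N); let go, it sinks back down.
- rack: Wire cooling rack, 260 (x) x 150 (y) mm, fixed; origin: centre of its foot on the worktop, z up; the wires' top is 22 mm above the worktop. Two finished cakes stand on its far part (rack x = +85 mm); the near part (rack x from -110 to +20 mm) is free.
- done1: Finished oat cake on the rack, same shape as the stuck one; origin at the centre of its underside. Leave alone.
- done2: The other finished oat cake on the rack; likewise.
- jar1: Glass jar with cork lid, 76 mm wide, 180 mm tall, beyond the work; origin under its centre. Leave alone.
- jar2: A second such jar. Leave alone.
- ejector: The ejector: handle, arm and, below the mould, the upright knockout rod (10 mm thick, flat tip, at mould x = 0). Origin: on the mould's x = 0, straight across from the handle. The bracket is bent: the rod stands 3 to 15 mm towards the mould's +y from this origin and from the handle, differently each time, not measured. z up.
- rod_holder (a point): Foot of the rod on the ejector's arm, as it would be if unbent. At rest the rod's tip is 10 mm below the mould's underside: lifted 10 mm it meets the underside, or in a hole, after 18 mm, the cake. The rod sits on a spring: 2 N at first touch, then 0.7 N per mm, solid after 16 mm. More than 15 N of rod against mould, upward or sideways, does damage.
Mind the look-alikes: they are no part of the job. What is shaped like the cake but pink is not meant.

How it is judged:
On the way:
1. the cake has been pushed up at least 12 mm in its pocket by the knockout rod (z of cake in the frame of mould between 0.02 and 0.036 m and x of cake in the frame of mould between -0.004 and 0.004 m and angle between cake's own z axis and vertical below 0.2 rad and contact force between ejector and cake above 0.2 N), for 0.2 s.
At the end, for the whole second after the job is handed in: the cake stands at rest on the rack's wires (underside 16 to 27 mm above the rack's foot), its centre within the rack's outline (125 mm along, 70 mm across from its middle), right way up within 0.15 rad (z of cake in the frame of rack between 0.016 and 0.027 m and x of cake in the frame of rack between -0.125 and 0.125 m and y of cake in the frame of rack between -0.07 and 0.07 m and angle between cake's own z axis and vertical below 0.15 rad and linear speed of cake below 0.02 m/s); the robot touches nothing.
It fails at once if the ejector's rod presses on the mould with more than 15 N (contact force between ejector and mould above 15 N).
It fails at once if the cake falls onto the worktop (height (world z) of cake below 0.012 m).
It fails at once if a bystander (finished cake or jar) is shifted more than 20 mm (distance of any of done1, done2, jar1, jar2 from where it was at the start of the episode above 0.02 m).
It also fails if it takes over 67 s, if anything falls off the work surface, if the arm or the gripper's body presses on something with over 40 N, if the wrist force passes 120 N, or if a joint passes its speed limit or range.

## Working session

There is one attempt and no reset: what is moved stays moved. The work goes in short steps, Python scripts to look and compute and a tool call to move; the robot and the scene stay as the last step left them, time stands still between calls to the robot, and variables do not carry over. Pictures are saved under pics/ and viewed, about 8 in all and at most 12, crops included, and the job is handed in when it is done.

Besides the shell and the picture viewer there is one more tool, called after "Emit:" as name([rows], argument=value, ...), one row to a line, values as JSON. carry_out: Moves the arm, as the interface text tells. Shift numbers are shares of 0.04 m and turn numbers shares of 180 degrees, none past 1 either way. Its arguments: {"type":"object","properties":{"moves":{"type":"array"},"jaw":{"type":"number"}},"required":["moves"]}

```bash
mkdir -p pics; cat > h.py <<'E'
import numpy as np, cv2
from bench import ctrl, imaging
from scipy.spatial.transform import Rotation as R
def snap(n,f):
    p,d=imaging.capture(n); cv2.imwrite('pics/'+f+'.png',p[:,:,::-1]); np.savez('pics/'+f,p=p,d=d); return p,d
def w(n,f,u,v):
    c=imaging.get_calibration(n);K=np.array(c['intrinsics']);E=np.array(c['extrinsics'])
    d=np.load('pics/'+f+'.npz')['d'];z=d[int(v),int(u)]
    q=np.array([(u-K[0,2])/K[0,0]*z,(v-K[1,2])/K[1,1]*z,z,1]);return (E@q)[:3]
def cloud(n,f):
    c=imaging.get_calibration(n);K=np.array(c['intrinsics']);E=np.array(c['extrinsics'])
    d=np.load('pics/'+f+'.npz')['d'];v,u=np.mgrid[:400,:640]
    q=np.stack([(u-K[0,2])/K[0,0]*d,(v-K[1,2])/K[1,1]*d,d,np.ones_like(d)],-1)
    P=(q@E.T)[...,:3];P[d==0]=np.nan;return P
E
python3 - <<'E'
from h import *
snap('scene','a');snap('side','b')
s=ctrl.read_state();print(s)
for n in('scene','side'):print(np.round(imaging.get_calibration(n)['extrinsics'],3))
print(imaging.get_calibration('wrist'), ctrl.tcp_to_tips)
a=cv2.imread('pics/a.png');b=cv2.imread('pics/b.png')
E
```

```text
{'t': 0.1, 'joint_pos': array([ 1.14518652e+00,  2.59280523e-01,  1.53598588e+00,  2.02386743e-05,
        1.34799739e+00, -2.02823667e-01]), 'qd': array([-0.00115469, -0.0016831 , -0.00101036, -0.00015861,  0.00246638,
        0.00089347]), 'effort': array([ 8.68731931e-04, -4.46967423e+01, -2.91249722e+01, -3.59406022e-04,
        6.27300629e-03, -3.75273282e-05]), 'eef_pos': array([0.12132079, 0.53600541, 0.25554728]), 'tool_rot': array([ 3.70507333e-04,  7.81329406e-01,  6.24118307e-01, -7.49002051e-04]), 'wrist_force': array([-0.10702869,  0.8873855 , -1.35439031]), 'wrist_torque': array([0.0910636 , 0.00999441, 0.00520443]), 'finger_gap': 0.0855943718504977}
[[ 4.080e-01  7.390e-01 -5.350e-01  1.047e+00]
 [ 9.130e-01 -3.310e-01  2.390e-01 -2.150e-01]
 [-1.000e-03 -5.860e-01 -8.100e-01  7.520e-01]
 [ 0.000e+00  0.000e+00  0.000e+00  1.000e+00]]
[[-0.737 -0.465  0.49   0.293]
 [-0.675  0.487 -0.554  0.347]
 [ 0.019 -0.739 -0.673  0.54 ]
 [ 0.     0.     0.     1.   ]]
{'intrinsics': array([[309.70691629,   0.        , 320.73695772],
       [  0.        , 309.70691629, 195.16573509],
       [  0.        ,   0.        ,   1.        ]]), 'T_tool_cam': array([[ 9.99999051e-01, -1.33313179e-03, -3.48062395e-04,
        -1.71187010e-04],
       [ 1.37411413e-03,  9.46447349e-01,  3.22855272e-01,
        -8.40825190e-02],
       [-1.00985896e-04, -3.22855444e-01,  9.46448283e-01,
        -1.18264131e-01],
       [ 0.00000000e+00,  0.00000000e+00,  0.00000000e+00,
         1.00000000e+00]])} 0.025
```

View pics/a.png

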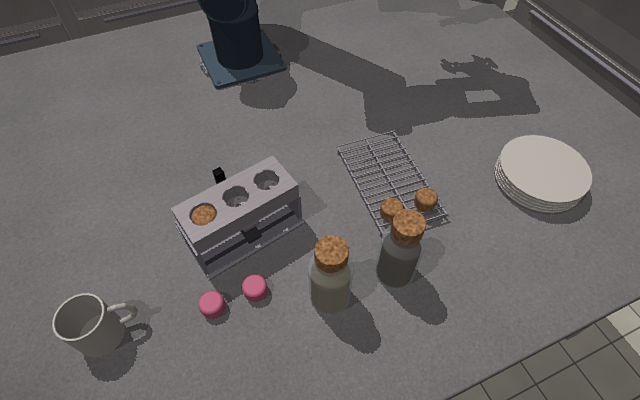

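View pics/b.png

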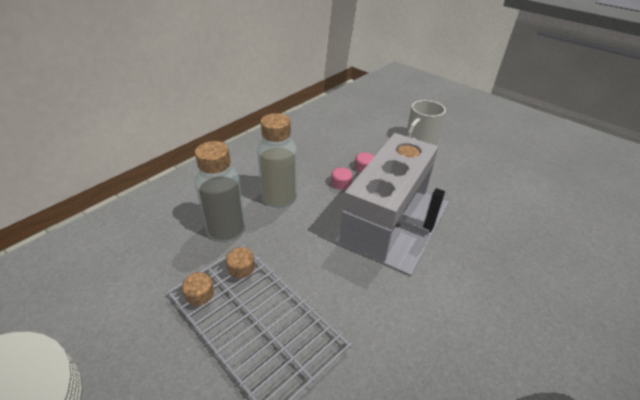

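Scene: brown cake in the mould's left pocket (203,214) in the scene view and (408,150) in the side view. Look-alikes: finished cakes (391,208) and (427,198), pink discs (211,304) and (255,288), and cork lids (331,252) and (408,225). The handle is at (219,175). I choose the brown disc in the mould.

```bash
python3 - <<'E'
from h import *
for n,f in(('scene','a'),('side','b')):
    P=cloud(n,f)
    m=(abs(P[...,2]-.125)<.006)
    lab=cv2.connectedComponentsWithStats(m.astype(np.uint8))
    seed=(200,232) if n=='scene' else (205,365)
    for l in range(1,lab[0]):
        if lab[2][l,4]<300: continue
        Q=P[lab[1]==l]; r=cv2.minAreaRect(Q[:,:2].astype(np.float32)*1000)
        print(n,l,lab[2][l],'z',Q[:,2].mean().round(4),r)
    m=(abs(P[...,2]-.11)<.008)&(np.load('pics/'+f+'.npz')['p'].max(-1)<50)
    Q=P[m];print('black',len(Q),np.nanmedian(Q,0),np.ptp(Q,0) if len(Q) else 0)
    m=(P[...,2]>.013)&(P[...,2]<.03)
    lab=cv2.connectedComponentsWithStats(cv2.dilate(m.astype(np.uint8),np.ones((3,3))))
    for l in range(1,lab[0]):
        if lab[2][l,4]<1500: continue
        Q=P[(lab[1]==l)&m]; r=cv2.minAreaRect(Q[:,:2].astype(np.float32)*1000);print('rack?',lab[2][l],r,len(Q))
for u,v in((203,214),(236,195),(266,180),(219,172),(391,204),(427,193)):print(u,v,w('scene','a',u,v).round(3))
print(w('side','b',408,151).round(3))
a=cv2.imread('pics/a.png')[140:290,150:320];b=cv2.imread('pics/b.png')[120:280,320:460]
cv2.imwrite('pics/c.png',np.hstack([cv2.resize(a,(453,400),interpolation=2),cv2.resize(b,(347,400),interpolation=2)]))
E
```

```text
scene 3 [ 170  155  128   90 4083] z 0.1232 ((562.7566528320312, -169.93435668945312), (93.6261978149414, 216.31068420410156), 11.803245544433594)
scene 4 [382 225  44  36 410] z 0.125 ((774.6267700195312, 58.59230041503906), (73.87181091308594, 57.57341766357422), 46.84724044799805)
scene 5 [308 255  45  34 435] z 0.1251 ((770.8007202148438, -75.19588470458984), (72.60066223144531, 56.100929260253906), 64.0751953125)
black 347 [ 0.06302258 -0.02826644  0.10909801] [0.48229987 0.25069114 0.01584697]
rack? [ 335  129  115  106 3776] ((572.2128295898438, 161.3578643798828), (150.973876953125, 260.0973205566406), 85.65827941894531) 1567
side 2 [517  14 123  32 530] z 0.1248 ((562.239013671875, -1205.0118408203125), (28.20071029663086, 373.6201477050781), 89.24811553955078)
side 11 [ 344  133   94   82 3327] z 0.1237 ((560.3309326171875, -169.8352813720703), (90.68180847167969, 219.47772216796875), 11.88107681274414)
side 13 [257 141  39  20 325] z 0.125 ((750.0512084960938, -61.585166931152344), (72.50350952148438, 50.38692855834961), 50.16486358642578)
side 14 [194 169  45  25 405] z 0.1248 ((754.8187255859375, 73.78007507324219), (73.4360122680664, 48.02720642089844), 51.34629821777344)
black 77 [ 0.47378335 -0.17582771  0.10865582] [0.01578967 0.01659718 0.00868102]
rack? [ 166  250  187  150 7945] ((569.7189331054688, 161.96011352539062), (150.69342041015625, 259.901611328125), 86.07426452636719) 3908
203 214 [ 0.577 -0.234  0.122]
236 195 [ 0.539 -0.166  0.095]
266 180 [ 0.526 -0.1    0.092]
219 172 [ 0.483 -0.18   0.109]
391 204 [0.655 0.115 0.051]
427 193 [0.659 0.198 0.048]
[ 0.572 -0.232  0.123]
```

View pics/c.png

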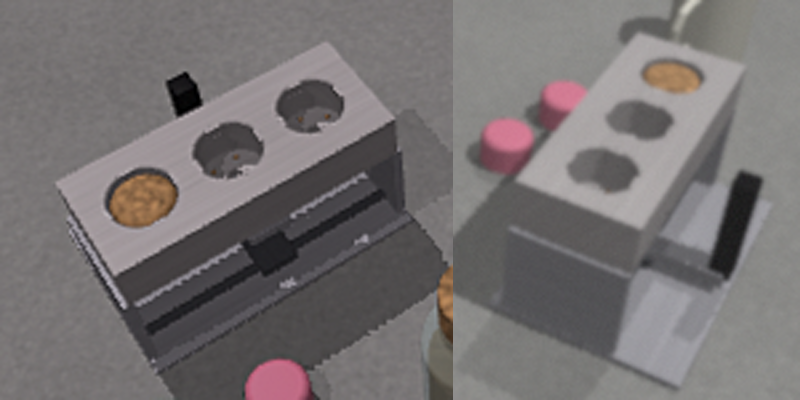

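The crop confirms it: the brown cake is in the pocket at mould y = -66. The mould is at about (0.5615, -0.170) with yaw 11.8°, and the handle is near (0.477, -0.178). I'll move above the handle first.

```bash
cat >> h.py <<'E'
YAW=np.radians(11.8);C=np.array([.5615,-.170]);MX=np.array([np.cos(YAW),np.sin(YAW)]);MY=np.array([-MX[1],MX[0]])
def rot(s):
    q=np.array(s['tool_rot']);return R.from_quat(q[[1,2,3,0]])
def plan(t,ang=None):
    "shift in tool axes as shares of 0.04 m; ang = wanted heading of tool x, deg"
    s=ctrl.read_state();r=rot(s);x=r.as_matrix()[:,0]
    print('t',s['t'],'pos',s['eef_pos'].round(4),'head',np.degrees(np.arctan2(x[1],x[0])).round(2),'F',s['wrist_force'].round(2),'gap',round(s['finger_gap'],4))
    l=(s['eef_pos'][:2]-C);print('mould xy',(l@MX).round(4),(l@MY).round(4))
    if ang is not None:
        k=R.from_matrix(np.array([[np.cos(ang*np.pi/180),np.sin(ang*np.pi/180),0],[np.sin(ang*np.pi/180),-np.cos(ang*np.pi/180),0],[0,0,-1]]).T)
        print('turn shares (tool)',((r.inv()*k).as_rotvec()/np.pi).round(4)); r2=k
    else: r2=r
    d=np.array(t)-s['eef_pos'];print('shares before turn',(r.inv().apply(d)/.04).round(3),'after turn',(r2.inv().apply(d)/.04).round(3))
E
python3 -c "
from h import *
plan([.477,-.178,.2],101.8)"
```

```text
t 0.1 pos [0.1213 0.536  0.2555] head 77.24 F [-0.11  0.89 -1.35] gap 0.0856
mould xy -0.2865 0.7811
turn shares (tool) [-0.0002  0.0005 -0.1365]
shares before turn [-15.442  12.617   1.409] after turn [-19.291   5.054   1.389]
```

Emit:
carry_out([
  [0,0,0,0,0,-0.0455],
  [0,0,0,0,0,-0.0455],
  [0,0,0,0,0,-0.0455],
  [-1,0.26,0.04,0,0,0],
  [-1,0.26,0.04,0,0,0],
  [-1,0.26,0.04,0,0,0],
  [-1,0.26,0.04,0,0,0],
  [-1,0.26,0.04,0,0,0],
  [-1,0.26,0.04,0,0,0],
  [-1,0.26,0.04,0,0,0],
  [-1,0.26,0.04,0,0,0],
  [-1,0.26,0.04,0,0,0],
  [-1,0.26,0.04,0,0,0],
  [-1,0.26,0.04,0,0,0],
  [-1,0.26,0.04,0,0,0],
  [-1,0.26,0.04,0,0,0],
  [-1,0.26,0.04,0,0,0],
  [-1,0.26,0.04,0,0,0],
  [-1,0.26,0.04,0,0,0],
  [-1,0.26,0.04,0,0,0],
], jaw=-1)

```text
t: 2.1
eef_pos: [0.4339, -0.0947, 0.2288]
tool_rot: [-0.0, 0.631, 0.776, 0.0]
wrist_force: [0.9, 0.6, -0.1]
finger_gap: 0.0853
```

```bash
python3 -c "
from h import *
plan([.477,-.178,.2],101.8)"
```

```text
t 2.1 pos [ 0.4339 -0.0947  0.2288] head 101.77 F [ 0.93  0.58 -0.13] gap 0.0853
mould xy -0.1095 0.0998
turn shares (tool) [-0.0001 -0.0001 -0.0002]
shares before turn [-2.258  0.631  0.718] after turn [-2.258  0.629  0.719]
```

Emit:
carry_out([
  [-0.8,0.2,0.2,0,0,0],
  [-0.8,0.2,0.2,0,0,0],
  [-0.6,0.2,0.2,0,0,0],
  [0,0,0,0,0,0],
  [0,0,0,0,0,0],
])

```text
t: 2.6
eef_pos: [0.4747, -0.1742, 0.2043]
tool_rot: [-0.001, 0.631, 0.776, -0.0]
wrist_force: [-0.6, 0.0, -0.8]
finger_gap: 0.0852
```

```bash
python3 -c "
from h import *
plan([.477,-.178,.101],101.8)
p,d=snap('wrist','d')
s=ctrl.read_state();c=imaging.get_calibration('wrist');K=c['intrinsics']
for z in(.11,):
  pts=[]
  for X in([.477,-.178,z],[*(C-.085*MX+.009*MY),z],[*(C-.066*MY),.123],[*C,.125]):
    t=rot(s).inv().apply(np.array(X)-s['eef_pos']);q=np.linalg.inv(c['T_tool_cam'])@np.r_[t,1]
    th=np.arctan2(np.hypot(*q[:2]),q[2]);ph=np.arctan2(q[1],q[0]);u=K[0,2]+K[0,0]*th*np.cos(ph);v=K[1,2]+K[0,0]*th*np.sin(ph);print(u,v)
"
```

```text
t 2.6 pos [ 0.4747 -0.1742  0.2043] head 101.75 F [-0.6   0.04 -0.75] gap 0.0852
mould xy -0.0859 0.0136
turn shares (tool) [-0.0005 -0.0006 -0.0003]
shares before turn [-0.109  0.042  2.583] after turn [-0.104  0.038  2.583]
314.05552894199644 211.76199773062004
313.4411269393881 210.94846524810666
226.66334497148938 308.28473350612296
303.429237535834 313.03711968496646
```

View pics/d.png

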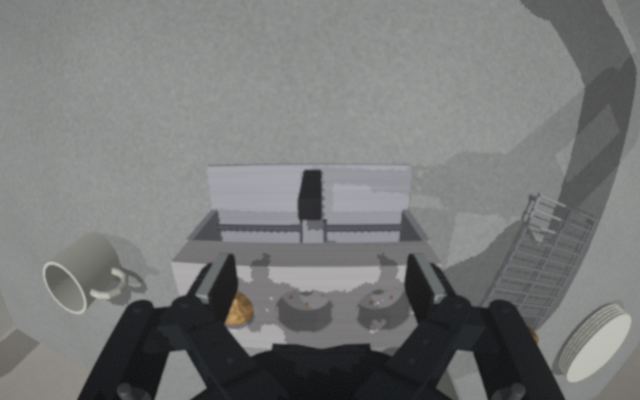

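The wrist view shows the handle top at about (312, 209), against a predicted (313, 211). The position is confirmed, so I'll descend and grip.

Emit:
carry_out([
  [-0.1,0,0.8,0,0,0],
  [0,0,0.8,0,0,0],
  [0,0,0.6,0,0,0],
  [0,0,0.35,0,0,0],
  [0,0,0,0,0,0],
])

```text
t: 3.15
eef_pos: [0.4744, -0.1762, 0.1017]
tool_rot: [-0.002, 0.63, 0.776, -0.0]
wrist_force: [-0.1, -0.0, -0.2]
finger_gap: 0.0852
```

Emit:
carry_out([
  [0,0,0,0,0,0],
  [0,0,0,0,0,0],
  [0,0,0,0,0,0],
  [0,0,0,0,0,0],
  [0,0,0,0,0,0],
  [0,0,0,0,0,0],
  [0,0,0,0,0,0],
  [0,0,0,0,0,0],
], jaw=1)

```text
t: 3.95
eef_pos: [0.4762, -0.1785, 0.1038]
tool_rot: [0.0, 0.631, 0.776, -0.0]
wrist_force: [-2.7, 0.2, 5.7]
finger_gap: 0.0166
```

```bash
python3 -c "
from h import *
plan([.477,-.178,.101],101.8)"
```

```text
t 3.95 pos [ 0.4762 -0.1785  0.1038] head 101.8 F [-2.75  0.17  5.73] gap 0.0166
mould xy -0.0852 0.0091
turn shares (tool) [0.0002 0.0003 0.    ]
shares before turn [0.008 0.022 0.069] after turn [0.008 0.022 0.069]
```

Emit:
carry_out([
  [0,0,-0.05,0,0,0],
  [-0.2,0,0,0,0,0],
  [-0.3,0,0,0,0,0],
  [-0.3,0,0,0,0,0],
  [-0.3,0,0,0,0,0],
  [-0.3,0,0,0,0,0],
  [-0.3,0,0,0,0,0],
  [-0.16,0,0,0,0,0],
  [0,0,0,0,0,0],
  [0,0,0,0,0,0],
])

```text
t: 4.95
eef_pos: [0.4915, -0.2515, 0.1052]
tool_rot: [0.001, 0.631, 0.776, -0.0]
wrist_force: [5.7, 0.2, -3.3]
finger_gap: 0.0172
```

```bash
python3 -c "
from h import *
plan([*(C-.0852*MX-.066*MY),.101],101.8)
"
```

```text
t 4.95 pos [ 0.4915 -0.2515  0.1052] head 101.78 F [ 5.67  0.23 -3.28] gap 0.0172
mould xy -0.0852 -0.0655
turn shares (tool) [ 0.0002  0.0003 -0.0001]
shares before turn [-0.013  0.     0.106] after turn [-0.013  0.     0.106]
```

Emit:
carry_out([
  [0,0,-0.05,0,0,0],
  [0,0,-0.05,0,0,0],
  [0,0,-0.05,0,0,0],
  [0,0,0,0,0,0],
  [0,0,0,0,0,0],
])

```text
t: 5.45
eef_pos: [0.4913, -0.2508, 0.1114]
tool_rot: [0.0, 0.631, 0.776, 0.0]
wrist_force: [4.5, 0.2, -0.8]
finger_gap: 0.017
```

Emit:
carry_out([
  [0,0,-0.025,0,0,0],
  [0,0,-0.025,0,0,0],
  [0,0,0,0,0,0],
  [0,0,0,0,0,0],
])

```text
t: 5.85
eef_pos: [0.4913, -0.2509, 0.1131]
tool_rot: [-0.0, 0.631, 0.776, 0.0]
wrist_force: [4.9, 1.3, -1.7]
finger_gap: 0.017
```

Emit:
carry_out([
  [0,0,-0.025,0,0,0],
  [0,0,-0.025,0,0,0],
  [0,0,0,0,0,0],
  [0,0,0,0,0,0],
])

```text
t: 6.25
eef_pos: [0.4913, -0.2508, 0.1148]
tool_rot: [-0.0, 0.631, 0.776, 0.0]
wrist_force: [4.9, 1.1, -4.3]
finger_gap: 0.0173
```

Emit:
carry_out([
  [0,0,-0.025,0,0,0],
  [0,0,-0.025,0,0,0],
  [0,0,0,0,0,0],
  [0,0,0,0,0,0],
])

```text
t: 6.65
eef_pos: [0.4913, -0.2508, 0.1167]
tool_rot: [-0.0, 0.631, 0.776, 0.0]
wrist_force: [6.4, 0.8, -5.4]
finger_gap: 0.0169
```

```bash
python3 -c "
from h import *
f=[]
for i in range(6):
  s=ctrl.read_state();f.append(s['wrist_force'])
print(np.array(f).round(2),s['t'],s['eef_pos'])
"
```

```text
[[ 6.37  0.79 -5.44]
 [ 6.37  0.79 -5.44]
 [ 6.37  0.79 -5.44]
 [ 6.37  0.79 -5.44]
 [ 6.37  0.79 -5.44]
 [ 6.37  0.79 -5.44]] 6.65 [ 0.49130013 -0.2508141   0.11665156]
```

Emit:
carry_out([
  [0,0,-0.025,0,0,0],
  [-0.025,0,0,0,0,0],
  [0,0,0,0,0,0],
  [0,0,0,0,0,0],
])

```text
t: 7.05
eef_pos: [0.4914, -0.2511, 0.1174]
tool_rot: [-0.001, 0.631, 0.776, 0.0]
wrist_force: [6.9, 1.7, -5.5]
finger_gap: 0.017
```

Emit:
carry_out([
  [-0.015,0,0,0,0,0],
  [-0.015,0,0,0,0,0],
  [0,0,0,0,0,0],
])

```text
t: 7.35
eef_pos: [0.4914, -0.2516, 0.1172]
tool_rot: [-0.001, 0.631, 0.776, 0.001]
wrist_force: [7.4, 4.1, -5.7]
finger_gap: 0.017
```

Emit:
carry_out([
  [-0.015,0,0,0,0,0],
  [-0.015,0,0,0,0,0],
  [0,0,0,0,0,0],
])

```text
t: 7.65
eef_pos: [0.4916, -0.2527, 0.1171]
tool_rot: [-0.001, 0.631, 0.776, 0.001]
wrist_force: [6.8, 4.1, -6.1]
finger_gap: 0.0172
```

Emit:
carry_out([
  [-0.015,0,0,0,0,0],
  [-0.015,0,0,0,0,0],
  [0,0,0,0,0,0],
])

```text
t: 7.95
eef_pos: [0.4919, -0.2539, 0.1171]
tool_rot: [-0.001, 0.631, 0.776, 0.001]
wrist_force: [6.9, 4.9, -6.7]
finger_gap: 0.0168
```

Emit:
carry_out([
  [-0.015,0,0,0,0,0],
  [-0.015,0,0,0,0,0],
  [0,0,0,0,0,0],
])

```text
t: 8.25
eef_pos: [0.4921, -0.2551, 0.1171]
tool_rot: [-0.001, 0.631, 0.776, 0.001]
wrist_force: [6.5, 4.4, -6.3]
finger_gap: 0.0167
```

Emit:
carry_out([
  [-0.015,0,0,0,0,0],
  [-0.015,0,0,0,0,0],
  [0,0,0,0,0,0],
])

```text
t: 8.55
eef_pos: [0.4924, -0.2562, 0.1171]
tool_rot: [-0.001, 0.631, 0.776, 0.001]
wrist_force: [6.6, 4.7, -5.8]
finger_gap: 0.017
```

Emit:
carry_out([
  [-0.015,0,0,0,0,0],
  [-0.015,0,0,0,0,0],
  [0,0,0,0,0,0],
])

```text
t: 8.85
eef_pos: [0.4926, -0.2574, 0.1171]
tool_rot: [-0.001, 0.631, 0.776, 0.001]
wrist_force: [6.4, 5.7, -5.6]
finger_gap: 0.0173
```

Emit:
carry_out([
  [-0.015,0,0,0,0,0],
  [-0.015,0,0,0,0,0],
  [0,0,0,0,0,0],
])

```text
t: 9.15
eef_pos: [0.4929, -0.2585, 0.1171]
tool_rot: [-0.001, 0.631, 0.776, 0.001]
wrist_force: [6.6, 4.6, -6.1]
finger_gap: 0.0171
```

Emit:
carry_out([
  [-0.015,0,0,0,0,0],
  [-0.015,0,0,0,0,0],
  [0,0,0,0,0,0],
])

```text
t: 9.45
eef_pos: [0.4931, -0.2597, 0.1171]
tool_rot: [-0.001, 0.631, 0.776, 0.001]
wrist_force: [6.1, 4.3, -6.5]
finger_gap: 0.0169
```

Emit:
carry_out([
  [-0.015,0,0,0,0,0],
  [-0.015,0,0,0,0,0],
  [0,0,0,0,0,0],
])

```text
t: 9.75
eef_pos: [0.4934, -0.2609, 0.1171]
tool_rot: [-0.001, 0.631, 0.776, 0.001]
wrist_force: [6.5, 5.6, -6.0]
finger_gap: 0.0175
```

Emit:
carry_out([
  [-0.015,0,0,0,0,0],
  [-0.015,0,0,0,0,0],
  [0,0,0,0,0,0],
])

```text
t: 10.05
eef_pos: [0.4938, -0.2629, 0.1176]
tool_rot: [-0.001, 0.631, 0.776, 0.0]
wrist_force: [3.6, 1.6, -2.5]
finger_gap: 0.0169
```

The rod has dropped into the hole: the z force went from -6 to -2.5 N, the side force fell, and the handle jumped 2 mm. I'll lift gently.

Emit:
carry_out([
  [0,0,-0.03,0,0,0],
  [0,0,-0.03,0,0,0],
  [0,0,0,0,0,0],
])

```text
t: 10.35
eef_pos: [0.4938, -0.2631, 0.1203]
tool_rot: [-0.0, 0.631, 0.776, 0.0]
wrist_force: [4.8, 1.7, -2.3]
finger_gap: 0.0173
```

Emit:
carry_out([
  [0,0,-0.04,0,0,0],
  [0,0,-0.04,0,0,0],
  [0,0,0,0,0,0],
  [0,0,0,0,0,0],
])

```text
t: 10.75
eef_pos: [0.4938, -0.2631, 0.1232]
tool_rot: [-0.0, 0.631, 0.776, 0.0]
wrist_force: [5.4, 1.9, -4.9]
finger_gap: 0.0166
```

Emit:
carry_out([
  [0,0,-0.05,0,0,0],
  [0,0,-0.05,0,0,0],
  [0,0,0,0,0,0],
  [0,0,0,0,0,0],
])

```text
t: 11.15
eef_pos: [0.4938, -0.2631, 0.1269]
tool_rot: [-0.001, 0.631, 0.776, 0.0]
wrist_force: [7.4, 1.2, -6.6]
finger_gap: 0.017
```

Emit:
carry_out([
  [0,0,-0.05,0,0,0],
  [0,0,-0.05,0,0,0],
  [0,0,-0.05,0,0,0],
  [0,0,0,0,0,0],
  [0,0,0,0,0,0],
])

```text
t: 11.65
eef_pos: [0.4939, -0.2629, 0.1323]
tool_rot: [-0.001, 0.631, 0.776, 0.001]
wrist_force: [7.9, 1.9, -10.8]
finger_gap: 0.0173
```

Emit:
carry_out([
  [0,0,-0.05,0,0,0],
  [0,0,-0.05,0,0,0],
  [0,0,-0.05,0,0,0],
  [0,0,0,0,0,0],
  [0,0,0,0,0,0],
])

```text
t: 12.15
eef_pos: [0.4939, -0.263, 0.1383]
tool_rot: [-0.001, 0.631, 0.776, 0.001]
wrist_force: [8.4, 1.6, -10.1]
finger_gap: 0.017
```

Emit:
carry_out([
  [0,0,-0.05,0,0,0],
  [0,0,-0.05,0,0,0],
  [0,0,-0.05,0,0,0],
  [0,0,0,0,0,0],
  [0,0,0,0,0,0],
])

```text
t: 12.65
eef_pos: [0.4939, -0.2629, 0.1443]
tool_rot: [-0.001, 0.631, 0.776, 0.001]
wrist_force: [7.9, 1.4, -11.2]
finger_gap: 0.0171
```

```bash
python3 -c "
from h import *
p,d=snap('scene','e');snap('side','f')
P=cloud('scene','e');l=P[...,:2]-C-(-.066)*MY
m=(np.hypot(l[...,0],l[...,1])<.018);print(np.nanpercentile(P[m][:,2],[5,25,50,75,95]).round(4))
P=cloud('side','f');l=P[...,:2]-C-(-.066)*MY
m=(np.hypot(l[...,0],l[...,1])<.018);print(np.nanpercentile(P[m][:,2],[5,25,50,75,95]).round(4))
"
```

```text
[0.0147 0.1341 0.4617 0.4811 0.4969]
[0.1332 0.1339 0.1343 0.1347 0.1353]
```

Emit:
carry_out([
  [0,0,-0.05,0,0,0],
  [0,0,-0.05,0,0,0],
  [0,0,0,0,0,0],
  [0,0,0,0,0,0],
  [0,0,0,0,0,0],
])

```text
t: 13.25
eef_pos: [0.4939, -0.2629, 0.1482]
tool_rot: [-0.001, 0.631, 0.776, 0.001]
wrist_force: [7.8, 0.9, -10.4]
finger_gap: 0.0171
```

```bash
python3 -c "
from h import *
plan([.477,-.178,.101]);snap('side','g')
P=cloud('side','g');l=P[...,:2]-C-(-.066)*MY
m=(np.hypot(l[...,0],l[...,1])<.018);print(np.nanpercentile(P[m][:,2],[5,25,50,75,95]).round(4))
"
```

```text
t 13.25 pos [ 0.4939 -0.2629  0.1482] head 101.8 F [  7.83   0.9  -10.37] gap 0.0171
mould xy -0.0852 -0.0771
shares before turn [2.162 0.022 1.185] after turn [2.162 0.022 1.185]
[0.1372 0.1378 0.1383 0.1387 0.1394]
```

The cake has risen 15 mm and was held there under load. I'll lower the rod, release the handle and go up.

Emit:
carry_out([
  [0,0,0.1,0,0,0],
  [0,0,0.2,0,0,0],
  [0,0,0.2,0,0,0],
  [0,0,0.2,0,0,0],
  [0,0,0.2,0,0,0],
  [0,0,0.15,0,0,0],
  [0,0,0,0,0,0],
  [0,0,0,0,0,0],
])

```text
t: 14.1
eef_pos: [0.494, -0.2636, 0.1071]
tool_rot: [-0.0, 0.631, 0.776, 0.0]
wrist_force: [5.2, 1.8, -3.4]
finger_gap: 0.0169
```

Emit:
carry_out([
  [0,0,0,0,0,0],
  [0,0,0,0,0,0],
  [0,0,0,0,0,0],
  [0,0,0,0,0,0],
  [0,0,0,0,0,0],
  [0,0,0,0,0,0],
  [0,0,0,0,0,0],
  [0,0,-0.5,0,0,0],
  [0,0,-0.8,0,0,0],
  [0,0,-0.8,0,0,0],
  [0,0,-0.8,0,0,0],
  [0,0,0,0,0,0],
  [0,0,0,0,0,0],
], jaw=-1)

```text
t: 15.4
eef_pos: [0.4941, -0.2639, 0.2245]
tool_rot: [0.001, 0.631, 0.776, -0.0]
wrist_force: [-0.7, -0.6, 0.0]
finger_gap: 0.0854
```

```bash
python3 -c "
from h import *
snap('side','g2')
P=cloud('side','g2');l=P[...,:2]-C-(-.066)*MY
m=(np.hypot(l[...,0],l[...,1])<.04)&(abs(P[...,2]-.138)<.004);Q=P[m];print(len(Q),np.median(Q,0),cv2.minEnclosingCircle((Q[:,:2]*1000).astype(np.float32)))
print(C-.066*MY)
plan([*(C-.066*MY),.19],101.8);plan([*(C-.066*MY),.19],11.8)
"
```

```text
260 [ 0.57156168 -0.22896949  0.13802897] ((573.1243286132812, -232.11512756347656), 22.076091766357422)
[ 0.57499674 -0.23460525]
t 15.45 pos [ 0.4936 -0.2635  0.2233] head 101.81 F [-0.08  0.46 -0.65] gap 0.0853
mould xy -0.0856 -0.0776
turn shares (tool) [-0.0001 -0.0001  0.    ]
shares before turn [0.29  2.141 0.832] after turn [0.29  2.14  0.832]
t 15.45 pos [ 0.4936 -0.2635  0.2233] head 101.81 F [-0.08  0.46 -0.65] gap 0.0853
mould xy -0.0856 -0.0776
turn shares (tool) [-2.e-04 -0.e+00  5.e-01]
shares before turn [0.29  2.141 0.832] after turn [ 2.14  -0.29   0.832]
```

Emit:
carry_out([
  [0.15,0.8,0,0,0,0],
  [0.16,0.8,0.2,0,0,0],
  [0,0.52,0.4,0,0,0],
  [0,0,0.4,0,0,0],
  [0,0,0.4,0,0,0],
  [0,0,0,0,0,0],
  [0,0,0,0,0,0],
  [0,0,0,0,0,0],
], jaw=-0.32)

```text
t: 16.25
eef_pos: [0.5745, -0.2345, 0.1682]
tool_rot: [0.0, 0.631, 0.776, 0.0]
wrist_force: [0.9, -0.7, -0.4]
finger_gap: 0.0564
```

```bash
python3 -c "
from h import *
plan([.574,-.233,.155],101.8)
snap('wrist','i');p=cv2.imread('pics/i.png');cv2.imwrite('pics/i2.png',cv2.resize(p[180:400,150:490],(680,440)))
"
```

```text
t 16.25 pos [ 0.5745 -0.2345  0.1682] head 101.79 F [ 0.95 -0.69 -0.37] gap 0.0564
mould xy -0.0005 -0.0658
turn shares (tool) [ 0.0001  0.0001 -0.0001]
shares before turn [ 0.039 -0.004  0.329] after turn [ 0.039 -0.004  0.329]
```

View pics/i2.png

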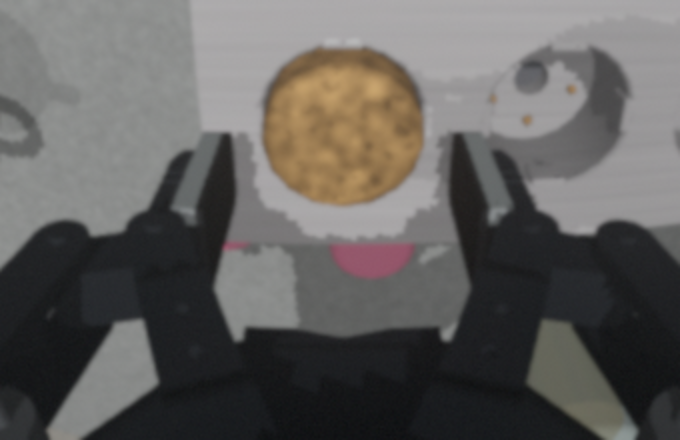

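The cake (343, 125) is centred between the pads (235 to 450). Descending by feel.

Emit:
carry_out([
  [0,0,0.2,0,0,0],
  [0,0,0.13,0,0,0],
  [0,0,0,0,0,0],
  [0,0,0,0,0,0],
])

```text
t: 16.7
eef_pos: [0.5742, -0.2342, 0.1543]
tool_rot: [-0.0, 0.631, 0.776, -0.0]
wrist_force: [-0.4, -0.2, 0.6]
finger_gap: 0.0565
```

Emit:
carry_out([
  [0,0,0.04,0,0,0],
  [0,0,0.04,0,0,0],
  [0,0,0,0,0,0],
  [0,0,0,0,0,0],
])

```text
t: 17.1
eef_pos: [0.5743, -0.2342, 0.1513]
tool_rot: [-0.0, 0.631, 0.776, -0.0]
wrist_force: [-0.2, 0.8, 0.0]
finger_gap: 0.0566
```

Emit:
carry_out([
  [0,0,0.04,0,0,0],
  [0,0,0,0,0,0],
  [0,0,0,0,0,0],
])

```text
t: 17.4
eef_pos: [0.5743, -0.2342, 0.1496]
tool_rot: [-0.0, 0.631, 0.776, -0.0]
wrist_force: [0.3, 0.4, -0.3]
finger_gap: 0.0562
```

Emit:
carry_out([
  [0,0,0.04,0,0,0],
  [0,0,0,0,0,0],
  [0,0,0,0,0,0],
])

```text
t: 17.7
eef_pos: [0.5743, -0.2342, 0.148]
tool_rot: [-0.0, 0.631, 0.776, -0.0]
wrist_force: [-0.6, 0.3, 0.2]
finger_gap: 0.0561
```

Emit:
carry_out([
  [0,0,0.04,0,0,0],
  [0,0,0,0,0,0],
  [0,0,0,0,0,0],
])

```text
t: 18.0
eef_pos: [0.5743, -0.2342, 0.1464]
tool_rot: [-0.0, 0.631, 0.776, -0.0]
wrist_force: [0.0, 0.9, -0.2]
finger_gap: 0.0566
```

Emit:
carry_out([
  [0,0,-0.02,0,0,0],
  [0,0,0,0,0,0],
  [0,0,0,0,0,0],
  [0,0,0,0,0,0],
  [0,0,0,0,0,0],
  [0,0,0,0,0,0],
], jaw=1)

```text
t: 18.6
eef_pos: [0.5746, -0.2344, 0.1482]
tool_rot: [0.001, 0.631, 0.776, 0.0]
wrist_force: [-2.3, 0.7, 5.2]
finger_gap: 0.044
```

Emit:
carry_out([
  [0,0,-0.05,0,0,0],
  [0,0,-0.05,0,0,0],
  [0,0,-0.05,0,0,0],
  [0,0,0,0,0,0],
  [0,0,0,0,0,0],
])

```text
t: 19.1
eef_pos: [0.5737, -0.2339, 0.1525]
tool_rot: [-0.001, 0.631, 0.776, -0.0]
wrist_force: [-0.4, -0.4, -8.6]
finger_gap: 0.0434
```

Emit:
carry_out([
  [0,0,-0.08,0,0,0],
  [0,0,-0.1,0,0,0],
  [0,0,-0.1,0,0,0],
  [0,0,-0.1,0,0,0],
  [0,0,-0.2,0,0,0],
  [0,0,-0.4,0,0,0],
  [0,0,-0.6,0,0,0],
  [0,0,0,0,0,0],
  [0,0,0,0,0,0],
])

```text
t: 20.0
eef_pos: [0.5749, -0.2345, 0.218]
tool_rot: [0.002, 0.631, 0.776, 0.0]
wrist_force: [-0.7, 1.1, 0.0]
finger_gap: 0.0435
```

```bash
python3 -c "
from h import *
snap('side','j')
P=cloud('side','b');m=(P[...,2]>.046)&(P[...,2]<.058)&(P[...,1]>.08)&(P[...,1]<.25)&(P[...,0]<.72)&(P[...,0]>.4)
Q=P[m];print(len(Q),Q.mean(0))
plan([.54,.165,.21],101.8);plan([.54,.165,.21],86)
"
```

```text
1066 [0.65562324 0.16101684 0.05066654]
t 20.05 pos [ 0.5743 -0.2342  0.2168] head 101.8 F [-0.54  0.26 -0.86] gap 0.0437
mould xy -0.0006 -0.0655
turn shares (tool) [0.0002 0.0002 0.    ]
shares before turn [9.944 1.203 0.165] after turn [9.944 1.202 0.169]
t 20.05 pos [ 0.5743 -0.2342  0.2168] head 101.8 F [-0.54  0.26 -0.86] gap 0.0437
mould xy -0.0006 -0.0655
turn shares (tool) [0.0002 0.0001 0.0878]
shares before turn [9.944 1.203 0.165] after turn [ 9.896 -1.551  0.169]
```

View pics/j.png

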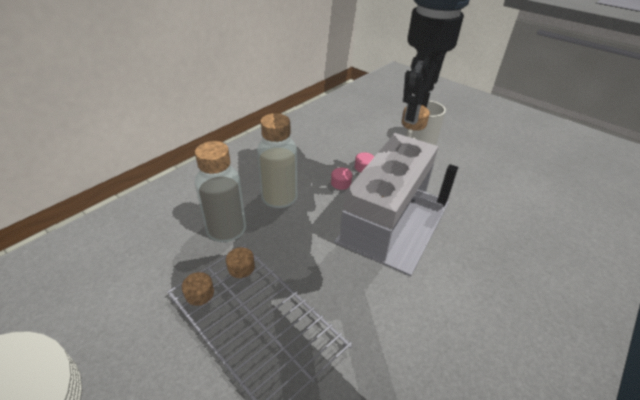

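Cake is out (415, 118), upright in the gripper, and the mould is empty. I'll carry it to the rack's near part at (0.526, 0.165).

Emit:
carry_out([
  [0.3,0.02,0,0,0,0],
  [0.6,0.05,0,0,0,0],
  [0.8,0.07,0,0,0,0],
  [0.8,0.07,0,0,0,0],
  [0.8,0.07,0,0,0,0],
  [0.8,0.07,0,0,0,0],
  [0.8,0.07,0,0,0,0],
  [0.8,0.07,0,0,0,0],
  [0.8,0.07,0,0,0,0],
  [0.8,0.07,0,0,0,0],
  [0.8,0.07,0,0,0,0],
  [0.8,0.07,0,0,0,0],
  [0.6,0.06,0,0,0,0],
  [0.3,0.02,0,0,0,0],
  [0,0,0,0,0,0],
  [0,0,0,0,0,0],
])

```text
t: 21.65
eef_pos: [0.5272, 0.156, 0.2161]
tool_rot: [-0.0, 0.63, 0.776, -0.001]
wrist_force: [-0.3, -0.3, -0.8]
finger_gap: 0.0434
```

```bash
python3 -c "
from h import *
snap('side','k')
plan([.526,.165,.0615],101.8)
P=cloud('side','k');p=np.load('pics/k.npz')['p'].astype(int)
m=(abs(P[...,0]-.526)<.03)&(abs(P[...,1]-.165)<.035)&(P[...,2]>.1)&(P[...,2]<.25)&(p[...,0]-p[...,2]>35)
print(m.sum(),np.percentile(P[m][:,2],[0,2,50,98]))
i=cv2.imread('pics/k.png');cv2.imwrite('pics/k2.png',cv2.resize(i[100:400,100:400],(600,600)))
"
```

```text
t 21.7 pos [0.5274 0.1556 0.2162] head 101.78 F [ 0.63 -0.11 -0.56] gap 0.0437
mould xy 0.0332 0.3257
turn shares (tool) [-0.0002  0.0002 -0.0001]
shares before turn [0.24  0.016 3.868] after turn [0.238 0.014 3.868]
806 [0.17968828 0.183075   0.20597359 0.20789662]
```

View pics/k2.png

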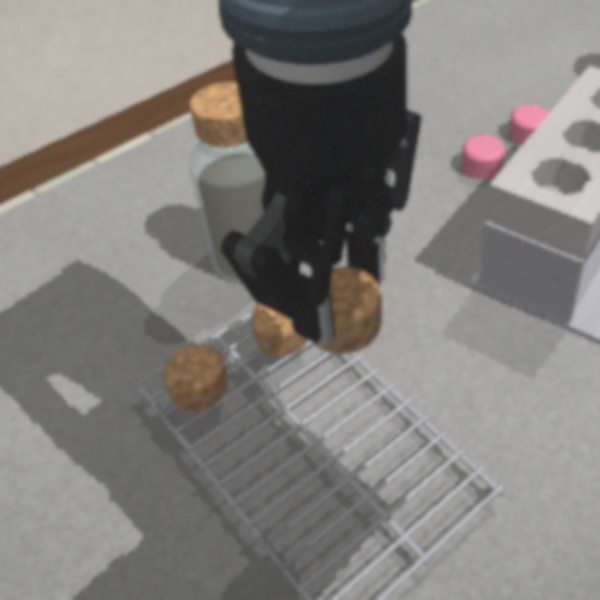

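The cake is held level, with its underside 38.5 mm below the TCP. I'll lower it onto the wires.

Emit:
carry_out([
  [0.12,0,0.4,0,0,0],
  [0.12,0,0.6,0,0,0],
  [0,0,0.7,0,0,0],
  [0,0,0.7,0,0,0],
  [0,0,0.6,0,0,0],
  [0,0,0.4,0,0,0],
  [0,0,0.25,0,0,0],
  [0,0,0,0,0,0],
  [0,0,0,0,0,0],
])

```text
t: 22.6
eef_pos: [0.5261, 0.1653, 0.071]
tool_rot: [0.0, 0.631, 0.776, 0.0]
wrist_force: [1.0, 0.5, 0.2]
finger_gap: 0.0436
```

Emit:
carry_out([
  [0,0,0.03,0,0,0],
  [0,0,0.03,0,0,0],
  [0,0,0.03,0,0,0],
  [0,0,0,0,0,0],
  [0,0,0,0,0,0],
])

```text
t: 23.1
eef_pos: [0.5255, 0.1659, 0.067]
tool_rot: [0.0, 0.631, 0.776, 0.0]
wrist_force: [-0.0, 0.1, -0.3]
finger_gap: 0.0437
```

Emit:
carry_out([
  [0,0,0.03,0,0,0],
  [0,0,0,0,0,0],
  [0,0,0,0,0,0],
])

```text
t: 23.4
eef_pos: [0.5254, 0.1658, 0.0656]
tool_rot: [-0.0, 0.631, 0.776, -0.0]
wrist_force: [0.4, 0.4, -0.7]
finger_gap: 0.0439
```

Emit:
carry_out([
  [0,0,0.04,0,0,0],
  [0,0,0.03,0,0,0],
  [0,0,0,0,0,0],
  [0,0,0,0,0,0],
])

```text
t: 23.8
eef_pos: [0.5254, 0.1658, 0.0628]
tool_rot: [-0.0, 0.631, 0.776, -0.0]
wrist_force: [0.5, 0.3, -0.3]
finger_gap: 0.044
```

Emit:
carry_out([
  [0,0,0.03,0,0,0],
  [0,0,0,0,0,0],
  [0,0,0,0,0,0],
])

```text
t: 24.1
eef_pos: [0.5254, 0.1658, 0.0617]
tool_rot: [-0.0, 0.631, 0.776, -0.0]
wrist_force: [-0.3, 0.4, -0.7]
finger_gap: 0.0441
```

Emit:
carry_out([
  [0,0,0.03,0,0,0],
  [0,0,0,0,0,0],
  [0,0,0,0,0,0],
])

```text
t: 24.4
eef_pos: [0.5256, 0.1659, 0.061]
tool_rot: [0.0, 0.631, 0.776, 0.0]
wrist_force: [-1.2, -0.1, 5.2]
finger_gap: 0.0438
```

Emit:
carry_out([
  [0,0,0.03,0,0,0],
  [0,0,0,0,0,0],
  [0,0,0,0,0,0],
])

```text
t: 24.7
eef_pos: [0.5256, 0.1659, 0.0609]
tool_rot: [0.0, 0.631, 0.776, 0.0]
wrist_force: [-4.9, -0.8, 14.5]
finger_gap: 0.0436
```

Contact with the wires felt. I'll ease off, open and rise.

Emit:
carry_out([
  [0,0,-0.04,0,0,0],
  [0,0,0,0,0,0],
  [0,0,0,0,0,0],
])

```text
t: 25.0
eef_pos: [0.5256, 0.1658, 0.061]
tool_rot: [0.0, 0.631, 0.776, 0.0]
wrist_force: [-0.6, -0.2, 3.6]
finger_gap: 0.0437
```

Emit:
carry_out([
  [0,0,0,0,0,0],
  [0,0,0,0,0,0],
  [0,0,0,0,0,0],
  [0,0,0,0,0,0],
  [0,0,0,0,0,0],
  [0,0,0,0,0,0],
  [0,0,-0.2,0,0,0],
  [0,0,-0.5,0,0,0],
  [0,0,-0.8,0,0,0],
  [0,0,-0.8,0,0,0],
  [0,0,-0.8,0,0,0],
  [0,0,-0.6,0,0,0],
  [0,0,0,0,0,0],
  [0,0,0,0,0,0],
], jaw=-1)

```text
t: 26.4
eef_pos: [0.5255, 0.1658, 0.2096]
tool_rot: [0.001, 0.631, 0.776, 0.001]
wrist_force: [-0.4, 0.4, -0.2]
finger_gap: 0.0856
```

```bash
python3 -c "
from h import *
snap('side','l');plan([.526,.165,.2])
P=cloud('side','l');l=P[...,:2]-np.array([.525,.165])
m=(np.hypot(l[...,0],l[...,1])<.04)&(P[...,2]>.046)&(P[...,2]<.06);Q=P[m];print(len(Q),Q.mean(0),np.percentile(Q[:,2],[5,50,95]),np.linalg.lstsq(np.c_[Q[:,:2],np.ones(len(Q))],Q[:,2],rcond=None)[0])
i=cv2.imread('pics/l.png');cv2.imwrite('pics/l2.png',cv2.resize(i[100:400,100:400],(600,600)))
"
```

```text
t 26.45 pos [0.5249 0.1658 0.2085] head 101.8 F [-0.42 -0.06 -0.15] gap 0.0853
mould xy 0.0328 0.3361
shares before turn [-0.024  0.023  0.212] after turn [-0.024  0.023  0.212]
758 [0.52283    0.16777276 0.05082088] [0.04768874 0.05114363 0.05275145] [ 0.02722221 -0.02436671  0.04067636]
```

View pics/l2.png

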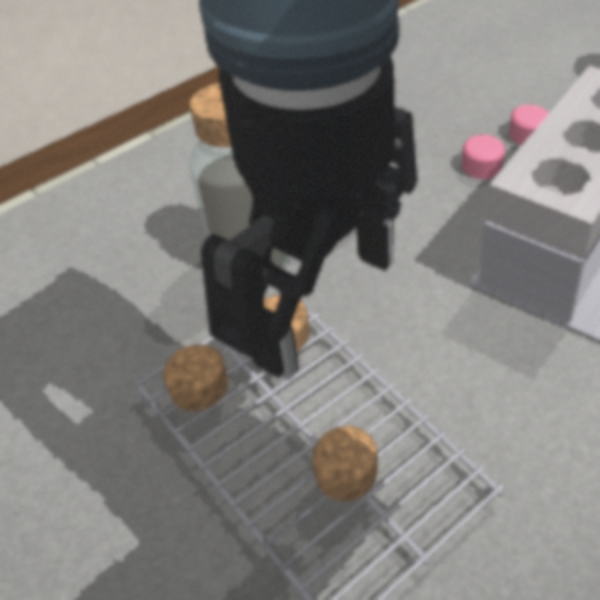

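The cake stands level on the rack's free part, top at about 51 mm, and the gripper is clear of everything. Handing in.

```bash
python3 -c "
from bench import ctrl
print(ctrl.hand_in())"
```

```text
the job is handed in; nothing more can be done
None
```

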